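Stand the fallen gauze carton up in its metal bay

ROBOT

A 7-joint arm with a two-finger parallel gripper is mounted at the origin on a cart in front of the work surface, level with it; the furniture and walls round the work are solid. World frame = base frame: x ahead of the robot, y to its left, z up, the work surface at z = 0. Lengths are in m, angles in rad, forces in N, time in s.
With the tool pointing down it reaches from about 0.4 to 0.85 m from the base axis. Payload 10.4 kg.
Tool frame: the origin (TCP) lies on the mounting face of the last link; the fingertips stand 173 mm ahead of it and the grasp point (between the pads) lies 155 mm ahead of it (manip.tip_extent is the distance from the TCP to the fingertips, in m); z points along the fingers, y is the line along which they close (so a half turn about z gives the same grasp; the last joint's range is limited). The gripper opens to 85 mm and grips with 20 to 120 N. Pads are 22 mm wide; open, the fingers measure 114 mm over their backs; the gripper's body (76 mm by 85 mm) begins 54 mm behind the grasp point. The pads swing forward as they close: fully open they stand 13 mm farther back than shut.
Start: joints at [-1.21, 0.332, -0.065, 1.46, 0.022, 1.35, -0.088], TCP at [0.234, 0.58, 0.405] pointing down, gripper open.
Joint ranges: [-2.6, 2.6], [-0.5, 2.12], [-1.47, 1.34], [0.16, 2.42], [-1.27, 4.41], [0.06, 2.06], [-2.6, 2.6]. Speed limits (rad/s): [2.22, 2.22, 2.79, 2.79, 3.14, 3.14, 3.14].

INTERFACE

Orientations are given as a unit quaternion [x, y, z, w].
In Python, from workcell import manip gives the robot as it stands.
- The arm moves only by the tool move_arm, never from a script. Its argument "plan" is one flat list of numbers, 7 for each row, row after row: the turn, a rotation vector about the tool's x, y, z in rad, then the shift along the tool's x, y, z in m, then the finger opening in m, from 0 to 0.0854. In form: [ax, ay, az, dx, dy, dz, gripper, ax, ay, az, dx, dy, dz, gripper, ...]. A call has 1 to 12 rows; each row is the pose to reach, as a shift and turn from the pose commanded when the call began, along the tool's axes at that moment; what a row does not reach only later rows make up. A row lasts 1/8 s, in which the tool goes at most 62.5 mm and 10.7 degrees, less where a joint would pass 70% of its speed; a pose out of reach is approached as far as the arm can. A call with a gripper value outside its range is refused whole. The fingers move at their own pace and stop on an object; "squeeze" is the grip in N (left out, the last holds). Time passes only in rows, so rows that repeat a pose let the fingers close. It gives the time, the measured TCP pose, the force, the opening and the grip force at its end, in the units of the state.
- manip.get_obs(): the state, without advancing time (a new reading comes with each control period).
- manip.camera(name): name is "scene" or "top" or "wrist"; returns a dict with "color" (384x512x3 uint8, red, green, blue), "fx", "fy", "cx", "cy" (pixels), "cam_to_world" (4x4, takes a point from camera to world coordinates); the wrist camera has in their place "mount" (4x4, takes a point from camera to tool coordinates, whose origin is the TCP and whose axes are the flange's). Camera axes: x right, y down, z forward; pixel columns grow to the right and rows downward; lengths in m; the calibration is good to about 2 mm. A picture is of the moment at which its call begins: read the wrist's pose just before it. There is no depth.
- manip.hand_in(): hands the job in; it is judged then, once.
Trained networks look in a picture, given as the dict that the camera call returned (one of the last four; its "shot" number tells which), for a name from the list of things; names that differ only in an ending like _2 or _b are one class to them, and where a whole thing is asked for, a point or a joint stands for the part that bears it (a point fixed in the world has none). Each returns a list of dicts, best first, with "conf" (0 to 1); they miss things now and then, are a little off and sometimes report something else, mostly with a low value. They report only what shows in the picture. A call takes as long as a camera call. They do not tell look-alikes from the thing itself.
- manip.look_for(picture, label): "position" ([x, y, z] in m, in the coordinates of the camera as it stood for that picture, good to about 4 mm: the middle of the surface that is visible of it).
- manip.silhouettes(picture, label): "pixels" (384x512 bool, what is visible of it).
- manip.tip_of(picture, label): "position" ([x, y, z] in m, in the coordinates of the camera as it stood for that picture, good to about 4 mm: a listed point, or the origin of a listed thing).
The state is a dict: "clock": time; "joint_pos": joint angles; "joint_velocities": joint speeds; "tau": joint torques, N m; "position": TCP position; "ee_rot": TCP orientation; "ft_force": force on the tool from outside, world axes, zero at the start; "torque": the same for the moment, N m; "grip_width": opening from 0.0 (shut) to 1.0 (fully open); "grasp_force": force on a finger pad.
Only numpy, scipy, OpenCV 4.12 (cv2) and the standard library are available. Lean on these libraries where they do the work, as an engineer would, in place of code of your own. Each camera call takes 0.05 s, during which the arm holds its last target. There are 200 camera calls.

TASK

The gauze carton has fallen flat in front of its low metal bay. Tip it back upright so that it stands on the bay's floor plate, base down, between the two end cheeks, with its broad side pushed flush against the back wall, and leave it there. It is a thin card carton: push it gently, never crush it, and do not knock over or shift the small bottles and the cup around it.

Things in the scene. Friction and masses are not known exactly. Their poses are not given: they have to be found in the camera images.
- carton_centre (a point): Centre of the loose gauze carton: printed card box, 130 mm long (own x axis) x 45 thick (y) x 88 tall (z, from base to top), about 0.25 kg, weight even. Starts lying flat on a broad side, 45 mm high, base toward the bay, top toward the robot; 88 and 130 mm across, too broad to grasp from above. Upright = z axis up, this point 44 mm above the base. The robot must not press it with over 45 N.
- carton_bay: Fixed bare aluminium bay, open in front and above. Origin: middle of the front edge of its floor plate, at worktop level; x points level into the bay, y left along the front edge, z up. Floor plate 5 mm thick: its front edge (blue strip) is a 5 mm step that stops a lying carton pushed against it and is the pivot for tipping it. Side cheeks 30 mm high from x=20 to 70 mm, inner faces at y=+78 and -78 mm.
- bay_back (a point): Foot of the bay's back wall: middle of its front face, on the floor plate, 70 mm behind the front edge and 5 mm above the worktop; axes as the bay's. The wall is 70 mm high from here. A carton standing flush has its centre 22.5 mm in front of this point and 44 mm above it, its long axis along the bay's y. Pushed above mid-height an upright carton may lean rather than slide.
- polish_centre (a point): Half-height centre of a small loose pink polish bottle with a golden cap, 31 mm wide, 79 mm tall, standing to the left of the bay; leave alone.
- dropper_centre (a point): Point 45 mm up on the axis of a loose amber dropper bottle with a black top, 33 mm wide, 102 mm tall, standing to the right of the bay; leave alone.
- cup_centre (a point): Half-height centre of a small loose white cup, 42 mm wide, 32 mm tall, standing to the left in front of the bay; leave alone.
Things that resemble listed ones, but are neither listed nor needed, are in the scene too. There is more than one size of the carton_bay; the one meant has the size given above.

How it is judged:
By the outcome, as a careful person would: the job done as asked, in the order asked, and still so for the second after the job is handed in, with the robot touching nothing.
It also fails if it takes over 72 s, if anything falls off the work surface, if the arm or the gripper's body presses on something with over 40 N, if the wrist force passes 120 N, or if a joint passes its speed limit or range.

## Working session

There is one attempt and no reset: what is moved stays moved. The work goes in short steps, Python scripts to look and compute and a tool call to move; the robot and the scene stay as the last step left them, time stands still between calls to the robot, and variables do not carry over. Pictures are saved under pics/ and viewed, at most 10 in all, crops included, and the job is handed in when it is done.

Besides the shell and the picture viewer there is one more tool, called after ">>>" as name(argument=value, ...), one argument or row to a line, values as JSON. move_arm: Moves the arm, as the interface text tells. Its arguments: {"type":"object","properties":{"plan":{"type":"array","items":{"type":"number"}},"squeeze":{"type":"number"}},"required":["plan"]}

```bash
mkdir -p pics; cat > h.py <<'E'
import numpy as np, cv2
from workcell import manip
from scipy.spatial.transform import Rotation as R
def c2w(p):
    if "cam_to_world" in p: return np.array(p["cam_to_world"])
    o=manip.get_obs(); T=np.eye(4); T[:3,:3]=R.from_quat(o["ee_rot"]).as_matrix(); T[:3,3]=o["position"]
    return T@np.array(p["mount"])
def w(M,x): return (M@np.r_[x,1])[:3]
def px(p,M,X):
    q=np.linalg.inv(M)@np.r_[X,1]; return np.array([p["fx"]*q[0]/q[2]+p["cx"],p["fy"]*q[1]/q[2]+p["cy"]])
def ray(p,M,uv,z):
    d=M[:3,:3]@np.array([(uv[0]-p["cx"])/p["fx"],(uv[1]-p["cy"])/p["fy"],1]); o=M[:3,3]
    return o+d*(z-o[2])/d[2]
def save(p,n): cv2.imwrite("pics/"+n,cv2.cvtColor(p["color"],cv2.COLOR_RGB2BGR))
E
python3 - <<'E'
from h import *
np.set_printoptions(precision=3,suppress=True)
for n in ["scene","top"]:
    p=manip.camera(n); save(p,n+".png"); M=c2w(p); print(n,M[:3,3])
    for l in ["carton_centre","carton_bay","bay_back","polish_centre","dropper_centre","cup_centre"]:
        for d in manip.tip_of(p,l)[:4]:
            X=w(M,d["position"]); print(l,round(d["conf"],2),X,px(p,M,X).round())
print(manip.get_obs())
E
cd pics; python3 -c "
import cv2,numpy as np
cv2.imwrite('both.png',cv2.resize(np.vstack([cv2.imread('scene.png'),cv2.imread('top.png')]),(400,600)))"
```

```text
scene [0.28  0.814 0.9  ]
carton_centre 0.57 [0.529 0.178 0.022] [243. 202.]
carton_bay 0.93 [ 0.612  0.2   -0.004] [210. 207.]
carton_bay 0.8 [ 0.281  0.286 -0.002] [328. 269.]
carton_bay 0.73 [ 0.34   0.006 -0.001] [329. 177.]
bay_back 0.95 [ 0.428 -0.013  0.008] [300. 162.]
bay_back 0.75 [0.678 0.203 0.006] [186. 199.]
bay_back 0.75 [0.375 0.284 0.005] [290. 256.]
dropper_centre 0.5 [ 0.584 -0.023  0.046] [247. 138.]
cup_centre 0.87 [0.478 0.403 0.014] [231. 285.]
cup_centre 0.66 [ 0.611  0.205 -0.   ] [210. 207.]
top [0.436 0.176 1.206]
carton_centre 0.61 [0.529 0.18  0.023] [254. 169.]
carton_bay 0.76 [ 0.286  0.289 -0.005] [214. 258.]
carton_bay 0.74 [0.339 0.005 0.002] [318. 239.]
carton_bay 0.63 [ 0.61   0.205 -0.001] [245. 140.]
carton_bay 0.3 [ 0.584 -0.027  0.045] [332. 147.]
bay_back 0.83 [0.678 0.211 0.005] [243. 115.]
bay_back 0.8 [0.375 0.28  0.005] [218. 226.]
bay_back 0.76 [ 0.423 -0.011  0.008] [324. 208.]
polish_centre 0.42 [0.662 0.403 0.04 ] [171. 119.]
dropper_centre 0.74 [ 0.579 -0.028  0.046] [333. 149.]
cup_centre 0.72 [0.479 0.415 0.016] [168. 188.]
{'clock': 0.7, 'joint_pos': array([-1.21 ,  0.332, -0.065,  1.46 ,  0.022,  1.35 , -0.089]), 'joint_velocities': array([ 0.   , -0.   ,  0.002,  0.001,  0.001,  0.001, -0.   ]), 'tau': array([  0.   , -62.509,   0.05 , -39.179,   0.017,   0.001,   0.   ]), 'position': array([0.234, 0.58 , 0.405]), 'ee_rot': array([ 0.191,  0.982,  0.   , -0.   ]), 'ft_force': array([-0.984,  0.316,  0.091]), 'torque': array([ 0.005, -0.039,  0.014]), 'grasp_force': 0.0, 'grip_width': 0.9980442729442617}
```

View pics/top.png

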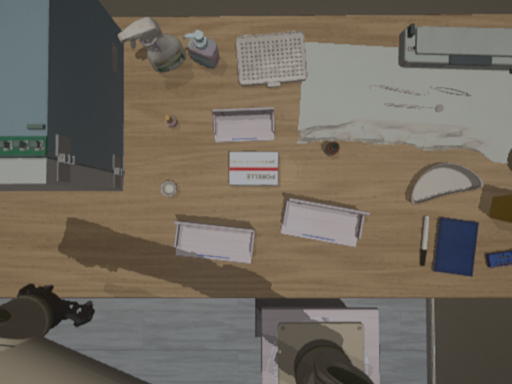

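View pics/scene.png

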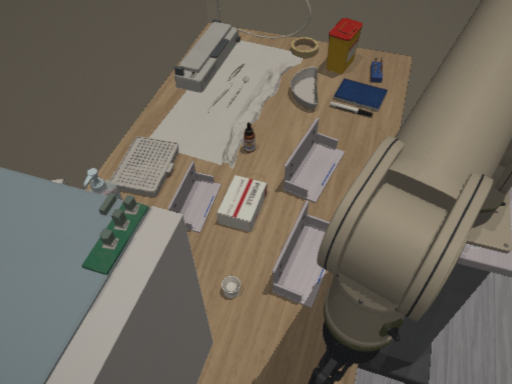

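The top picture shows three bays: the far one at (245,125), the near-left one at (215,242) and the near-right one at (322,222). The far one is the only one about 70 mm deep (front to back 67 mm, against about 90 mm for the others). The carton also lies in front of it at (254,169), so I take the far one. I'll confirm it from near with the wrist camera.

>>> move_arm(
  plan=[0, 0, -0.384, -0.396, -0.261, -0.05, 0.085, 0, 0, -0.384, -0.396, -0.261, -0.05, 0.085, 0, 0, -0.384, -0.396, -0.261, -0.05, 0.085, 0, 0, -0.384, -0.396, -0.261, -0.05, 0.085, 0, 0, -0.384, -0.396, -0.261, -0.05, 0.085, 0, 0, -0.384, -0.396, -0.261, -0.05, 0.085, 0, 0, -0.384, -0.396, -0.261, -0.05, 0.085, 0, 0, -0.384, -0.396, -0.261, -0.05, 0.085, 0, 0, -0.384, -0.396, -0.261, -0.05, 0.085, 0, 0, -0.384, -0.396, -0.261, -0.05, 0.085, 0, 0, -0.384, -0.396, -0.261, -0.05, 0.085, 0, 0, -0.384, -0.396, -0.261, -0.05, 0.085],
)

```text
clock: 2.2
position: [0.503, 0.1901, 0.4546]
ee_rot: [-0.001, 1.0, 0.0, -0.0]
ft_force: [0.5, 0.2, -0.7]
grip_width: 0.994
grasp_force: 0.0
```

```bash
python3 - <<'E'
from h import *
np.set_printoptions(precision=3,suppress=True)
print(manip.tip_extent, {k:manip.get_obs()[k] for k in("position","ee_rot","joint_pos","clock")})
p=manip.camera("wrist"); save(p,"w1.png"); M=c2w(p); print(M, p["fx"],p["cx"],p["cy"]); np.savez("w1.npz",M=M)
for l in ["carton_centre","carton_bay","bay_back","polish_centre","dropper_centre","cup_centre"]:
    for d in manip.tip_of(p,l)[:3]:
        X=w(M,d["position"]); print(l,round(d["conf"],2),X,px(p,M,X).round())
E
```

```text
0.1734 {'position': array([0.503, 0.19 , 0.455]), 'ee_rot': array([-0.001,  1.   ,  0.   , -0.   ]), 'joint_pos': array([-0.645,  0.111,  0.217,  1.627, -0.024,  1.406,  1.148]), 'clock': 2.2}
[[-0.001  0.959  0.284  0.431]
 [ 1.     0.001 -0.     0.189]
 [-0.001  0.284 -0.959  0.424]
 [ 0.     0.     0.     1.   ]] 341.43569384220666 255.74015440776552 201.0087374121616
carton_centre 0.6 [0.534 0.178 0.023] [247. 189.]
carton_bay 0.85 [0.604 0.202 0.002] [266. 236.]
carton_bay 0.57 [0.335 0.006 0.001] [90.  9.]
bay_back 0.71 [ 0.426 -0.012  0.004] [86. 95.]
bay_back 0.55 [0.377 0.276 0.007] [333.  50.]
bay_back 0.53 [0.662 0.408 0.036] [427. 288.]
polish_centre 0.67 [0.661 0.408 0.041] [429. 290.]
polish_centre 0.32 [0.678 0.203 0.001] [266. 285.]
dropper_centre 0.81 [ 0.584 -0.027  0.046] [ 74. 234.]
cup_centre 0.83 [0.475 0.406 0.013] [438. 139.]
```

View pics/w1.png

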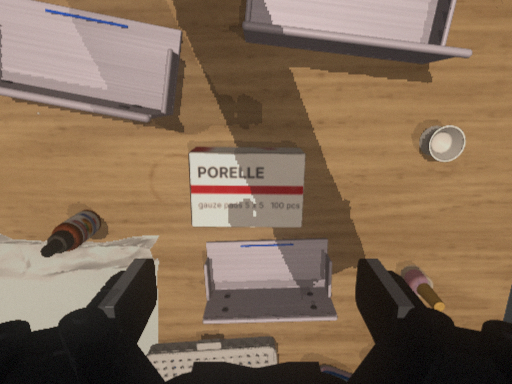

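The carton is at (247,189), text right way up. The bay with the blue strip is just below it at (267,245), with its cheeks at (208,270) and (328,270). The polish is at (425,288), the dropper at (75,232) and the cup at (442,143). Next is an enlarged crop to confirm the bay and read the corners.

```bash
python3 - <<'E'
from h import *
im=cv2.imread("pics/w1.png")[140:330,170:360]
cv2.imwrite("pics/w1c.png",cv2.resize(im,None,fx=3.15,fy=3.15,interpolation=cv2.INTER_CUBIC)[:600])
p=manip.camera("wrist");M=c2w(p)
np.set_printoptions(precision=4,suppress=True)
for l in["carton_centre","carton_bay"]:
    for d in manip.silhouettes(p,l)[:2]:
        m=d["pixels"].astype(np.uint8); r=cv2.minAreaRect(cv2.findNonZero(m)); print(l,d["conf"],r,m.sum())
        if l=="carton_centre":
            print([ray(p,M,c,.045) for c in cv2.boxPoints(r)])
E
```

```text
carton_centre 0.58 ((269.36688232421875, 280.67333984375), (82.43791198730469, 133.15237426757812), 88.23760986328125) 10328
[array([0.5945, 0.123 , 0.045 ]), array([0.5892, 0.2823, 0.045 ]), array([0.7036, 0.293 , 0.045 ]), array([0.7098, 0.121 , 0.045 ])]
carton_centre 0.55 ((247.49996948242188, 186.49996948242188), (114.99998474121094, 78.99998474121094), -0.0) 9010
[array([0.5746, 0.1102, 0.045 ]), array([0.4815, 0.1154, 0.045 ]), array([0.4816, 0.2425, 0.045 ]), array([0.5746, 0.2463, 0.045 ])]
carton_bay 0.98 ((85.78968811035156, 60.35599899291992), (190.6087646484375, 99.58757781982422), 10.437475204467773) 17501
carton_bay 0.89 ((357.0, 31.499996185302734), (229.99996948242188, 62.99999237060547), 0.0) 11427
```

View pics/w1c.png

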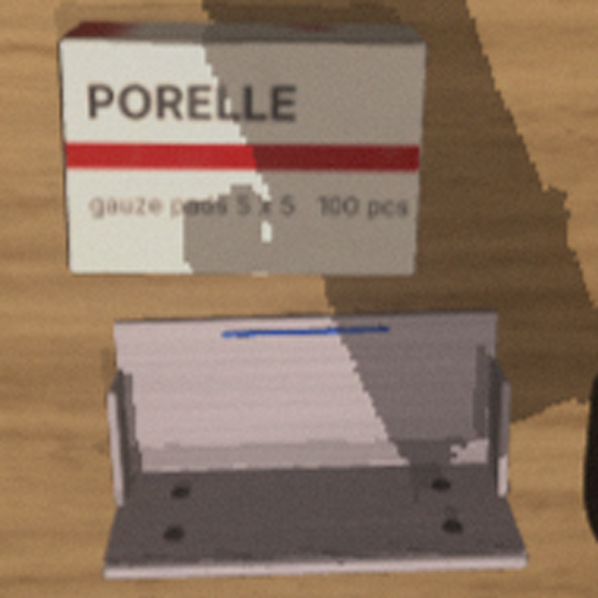

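The crop confirms it: the bay with cheeks has its front edge from crop (116,322) to (497,312) and its back foot near y=467. Carton top-face corners are (60,42), (425,42), (415,272) and (70,272).

```bash
python3 - <<'E'
from h import *
np.set_printoptions(precision=4,suppress=True)
p=manip.camera("wrist");M=c2w(p)
f=lambda c,z: ray(p,M,np.array(c)/3.15+[170,140],z)
for c in [(60,42),(425,42),(415,272),(70,272)]: print("carton",f(c,.045))
for c in [(116,322),(497,312),(135,470),(490,460)]: print("bay",f(c,.005))
E
```

```text
carton [0.4885 0.1139 0.045 ]
carton [0.4886 0.2426 0.045 ]
carton [0.5751 0.2424 0.045 ]
carton [0.575  0.1128 0.045 ]
bay [0.6126 0.123  0.005 ]
bay [0.6081 0.2832 0.005 ]
bay [0.683  0.1285 0.005 ]
bay [0.6781 0.2843 0.005 ]
```

>>> move_arm(
  plan=[0, 0, 0, -0.029, -0.06, 0, 0, 0, 0, 0, -0.029, -0.125, 0.02, 0, 0, 0, 0, -0.029, -0.125, 0.08, 0, 0, 0, 0, -0.029, -0.125, 0.14, 0, 0, 0, 0, -0.029, -0.125, 0.2, 0, 0, 0, 0, -0.029, -0.125, 0.24, 0, 0, 0, 0, -0.029, -0.125, 0.26, 0, 0, 0, 0, -0.029, -0.125, 0.26, 0],
)

```text
clock: 3.75
position: [0.5319, 0.0642, 0.1934]
ee_rot: [-0.0, 1.0, -0.0, -0.001]
ft_force: [0.2, -0.4, 0.4]
grip_width: -0.002
grasp_force: 0.0
```

```bash
python3 - <<'E'
from h import *
p=manip.camera("wrist"); save(p,"w2.png"); M=c2w(p)
print(manip.get_obs()["joint_pos"])
for d in manip.tip_of(p,"carton_centre")[:2]: print(d["conf"],w(M,d["position"]))
E
```

```text
[-0.4572507   0.36822108  0.29254554  1.91896243 -0.13561886  0.87402322
  1.47512315]
```

View pics/w2.png

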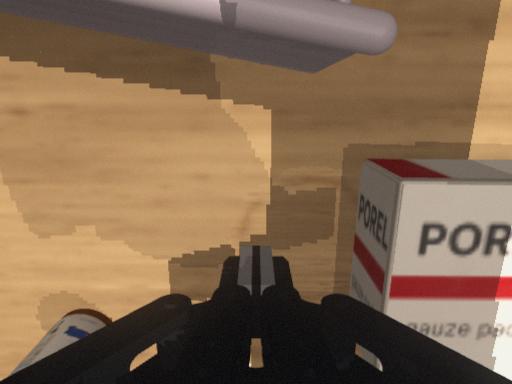

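The closed fingertips are at (255,262), clear to the right of the carton's short side (its left edge in the picture, at x≈360). Now I push gently along +y.

>>> move_arm(
  plan=[0, 0, 0, 0, 0.012, 0, 0, 0, 0, 0, 0, 0.022, 0, 0, 0, 0, 0, 0, 0.029, 0, 0, 0, 0, 0, 0, 0.036, 0, 0, 0, 0, 0, 0, 0.043, 0, 0, 0, 0, 0, 0, 0.05, 0, 0, 0, 0, 0, 0, 0.056, 0, 0, 0, 0, 0, 0, 0.06, 0, 0, 0, 0, 0, 0, 0.06, 0, 0],
)

```text
clock: 4.97
position: [0.5324, 0.1247, 0.1946]
ee_rot: [-0.0, 1.0, 0.0, -0.0]
ft_force: [-0.1, -0.4, -0.9]
grip_width: 0.001
grasp_force: 0.0
```

```bash
python3 - <<'E'
from h import *
print(manip.get_obs()["position"])
for n in("top","scene"):
    p=manip.camera(n); M=c2w(p)
    for l in("carton_centre","dropper_centre"):
        for d in manip.tip_of(p,l)[:2]: print(n,l,d["conf"],w(M,d["position"]))
E
```

```text
[0.5324196  0.12474698 0.19463627]
top carton_centre 0.61 [0.5278208  0.20589704 0.02724964]
top dropper_centre 0.46 [ 0.58449779 -0.02726359  0.04379695]
scene carton_centre 0.83 [0.52507514 0.20096057 0.02146907]
```

>>> move_arm(
  plan=[0, 0, 0, 0, -0.02, 0, 0, 0, 0, 0, 0, -0.02, -0.05, 0, 0, 0, 0, 0.02, -0.02, -0.1, 0, 0, 0, -0.028, 0.06, 0.02, -0.1, 0.06, 0, 0, -0.028, 0.0825, 0.06, -0.1, 0.06, 0, 0, -0.028, 0.0825, 0.078, -0.1, 0.06, 0, 0, -0.028, 0.0825, 0.078, -0.06, 0.06, 0, 0, -0.028, 0.0825, 0.078, -0.02, 0.06, 0, 0, -0.028, 0.0825, 0.078, 0, 0.06, 0, 0, -0.028, 0.0825, 0.078, 0, 0.06],
)

```text
clock: 6.52
position: [0.4502, 0.2007, 0.1934]
ee_rot: [-0.013, 1.0, -0.001, -0.001]
ft_force: [-0.0, 0.1, 0.2]
grip_width: 0.704
grasp_force: 0.0
```

```bash
python3 - <<'E'
from h import *
p=manip.camera("wrist"); save(p,"w3.png"); M=c2w(p)
print(manip.get_obs()["position"],manip.get_obs()["joint_pos"])
for d in manip.tip_of(p,"carton_centre")[:2]: print(d["conf"],w(M,d["position"]))
E
```

```text
[0.4505926  0.20116696 0.19456871] [-0.69062126  0.2820566   0.19808515  2.0233902  -0.07261586  0.84371962
  1.14565209]
```

View pics/w3.png

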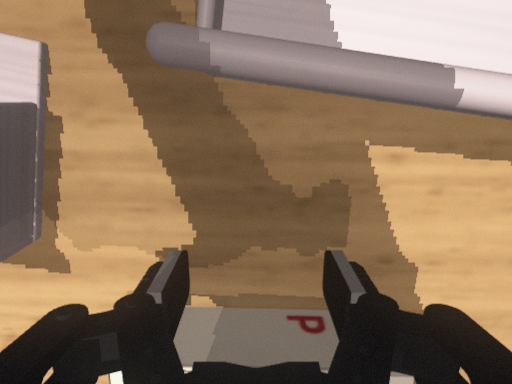

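Both fingertips, at (165,270) and (345,270), are behind the carton's top end at (250,340). Pushing it to the step.

>>> move_arm(
  plan=[0, 0, 0, -0.012, 0, 0, 0.06, 0, 0, 0, -0.02, 0, 0, 0.06, 0, 0, 0, -0.026, 0, 0, 0.06, 0, 0, 0, -0.032, 0, 0, 0.06, 0, 0, 0, -0.038, 0, 0, 0.06, 0, 0, 0, -0.044, 0, 0, 0.06, 0, 0, 0, -0.049, 0, 0, 0.06, 0, 0, 0, -0.053, 0, 0, 0.06, 0, 0, 0, -0.056, 0, 0, 0.06, 0, 0, 0, -0.056, 0, 0, 0.06],
)

```text
clock: 7.88
position: [0.5062, 0.2038, 0.1947]
ee_rot: [-0.014, 1.0, 0.0, 0.0]
ft_force: [0.7, -0.1, -0.9]
grip_width: 0.699
grasp_force: 0.0
```

```bash
python3 - <<'E'
from h import *
print(manip.get_obs()["position"],manip.get_obs()["ft_force"])
for n in("top","scene"):
    p=manip.camera(n); M=c2w(p)
    for d in manip.tip_of(p,"carton_centre")[:2]: print(n,d["conf"],w(M,d["position"]))
E
```

```text
[0.50623212 0.20378143 0.1947128 ] [ 0.65893563 -0.1323149  -0.9085151 ]
scene 0.86 [0.55956205 0.2061025  0.0200151 ]
```

>>> move_arm(
  plan=[0, 0, 0, -0.002, 0, 0, 0.06, 0, 0, 0, -0.004, 0, 0, 0.06, 0, 0, 0, -0.005, 0, 0, 0.06, 0, 0, 0, -0.005, 0, 0, 0.06],
)

```text
clock: 8.57
position: [0.5106, 0.2041, 0.1946]
ee_rot: [-0.014, 1.0, -0.0, -0.001]
ft_force: [-5.4, -1.0, 3.7]
grip_width: 0.697
grasp_force: 2.6
```

>>> move_arm(
  plan=[0, 0, 0, -0.001, 0, 0, 0.06, 0, 0, 0, -0.002, 0, 0, 0.06, 0, 0, 0, -0.002, 0, 0, 0.06],
)

```text
clock: 8.95
position: [0.5113, 0.2042, 0.1942]
ee_rot: [-0.015, 1.0, -0.0, -0.003]
ft_force: [-12.9, -2.1, 9.4]
grip_width: 0.702
grasp_force: 6.7
```

>>> move_arm(
  plan=[0, 0, 0, -0.001, 0, 0, 0.06, 0, 0, 0, -0.002, 0, 0, 0.06, 0, 0, 0, -0.002, 0, 0, 0.06],
)

```text
clock: 9.32
position: [0.512, 0.2044, 0.1938]
ee_rot: [-0.015, 1.0, -0.001, -0.004]
ft_force: [-22.3, -1.4, 14.5]
grip_width: 0.702
grasp_force: 10.9
```

The carton is against the step: contact at TCP x≈0.510, with about 6 N per mm of command. Next I back off, raise the tips slightly and start tipping along the arc.

>>> move_arm(
  plan=[0, 0, 0, 0.007, 0, 0, 0.06, 0, 0, 0, 0.01, 0, -0.007, 0.06, 0, 0, 0, 0.01, 0, -0.007, 0.06, 0, 0, 0, 0.006, 0, -0.007, 0.06, 0, 0, 0, 0.004, 0, -0.007, 0.06, 0, 0, 0, 0.003, 0, -0.007, 0.06, 0, 0, 0, 0.003, 0, -0.007, 0.06],
)

```text
clock: 10.2
position: [0.5111, 0.2043, 0.2013]
ee_rot: [-0.015, 1.0, -0.0, -0.002]
ft_force: [-7.2, 0.6, 6.2]
grip_width: 0.704
grasp_force: 4.1
```

>>> move_arm(
  plan=[0, 0, 0, -0.0015, 0, -0.0035, 0.06, 0, 0, 0, -0.0036, 0, -0.0073, 0.06, 0, 0, 0, -0.0053, 0, -0.011, 0.06, 0, 0, 0, -0.007, 0, -0.0145, 0.06, 0, 0, 0, -0.007, 0, -0.0145, 0.06],
)

```text
clock: 10.82
position: [0.518, 0.2045, 0.2158]
ee_rot: [-0.015, 1.0, -0.0, -0.002]
ft_force: [-7.4, 1.0, 3.5]
grip_width: 0.705
grasp_force: 4.2
```

```bash
python3 - <<'E'
from h import *
p=manip.camera("scene"); save(p,"s2.png")
im=p["color"][130:280,160:360,::-1]; cv2.imwrite("pics/s2c.png",cv2.resize(im,None,fx=4,fy=4,interpolation=cv2.INTER_CUBIC))
E
```

```text
(no output)
```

View pics/s2c.png

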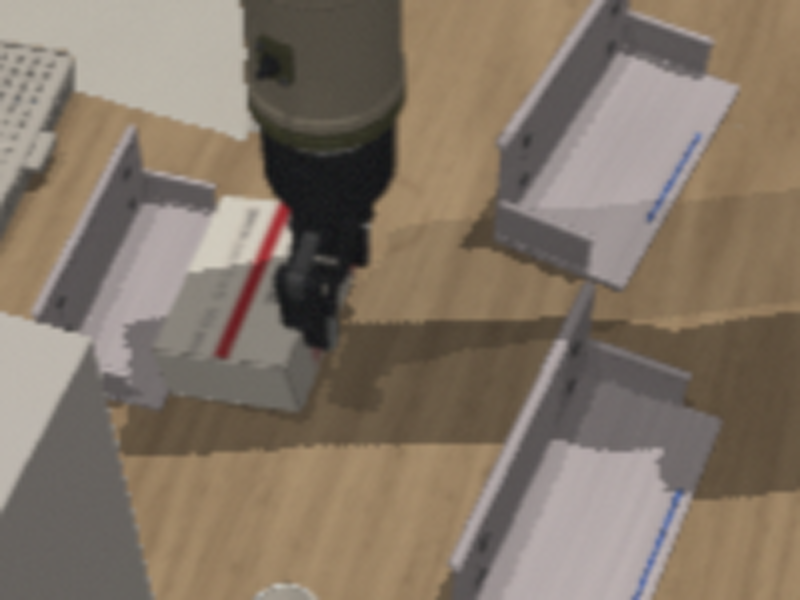

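The carton is tilting: its top end at (310,370) is lifted off the worktop, and its base sits at the bay's front edge. Continuing along the arc.

>>> move_arm(
  plan=[0, 0, 0, -0.002, 0, -0.0034, 0.06, 0, 0, 0, -0.004, 0, -0.0068, 0.06, 0, 0, 0, -0.0063, 0, -0.01, 0.06, 0, 0, 0, -0.0086, 0, -0.0132, 0.06, 0, 0, 0, -0.011, 0, -0.0162, 0.06, 0, 0, 0, -0.0137, 0, -0.0192, 0.06, 0, 0, 0, -0.0165, 0, -0.022, 0.06, 0, 0, 0, -0.0193, 0, -0.0247, 0.06, 0, 0, 0, -0.0193, 0, -0.0247, 0.06],
)

```text
clock: 12.0
position: [0.5384, 0.205, 0.2412]
ee_rot: [-0.014, 1.0, 0.0, -0.0]
ft_force: [-5.2, 0.3, 4.7]
grip_width: 0.705
grasp_force: 3.4
```

>>> move_arm(
  plan=[0, 0, 0, -0.003, 0, -0.0026, 0.06, 0, 0, 0, -0.0061, 0, -0.0051, 0.06, 0, 0, 0, -0.0093, 0, -0.0074, 0.06, 0, 0, 0, -0.0126, 0, -0.0095, 0.06, 0, 0, 0, -0.016, 0, -0.0115, 0.06, 0, 0, 0, -0.0195, 0, -0.0134, 0.06, 0, 0, 0, -0.023, 0, -0.0151, 0.06, 0, 0, 0, -0.0267, 0, -0.0167, 0.06, 0, 0, 0, -0.0267, 0, -0.0167, 0.06],
)

```text
clock: 13.12
position: [0.5653, 0.2053, 0.2576]
ee_rot: [-0.014, 1.0, -0.0, 0.0]
ft_force: [-1.1, 0.5, 0.2]
grip_width: 0.7
grasp_force: 0.3
```

```bash
python3 - <<'E'
from h import *
p=manip.camera("scene")
im=p["color"][130:280,160:360,::-1]; cv2.imwrite("pics/s3c.png",cv2.resize(im,None,fx=4,fy=4,interpolation=cv2.INTER_CUBIC))
E
```

```text
(no output)
```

View pics/s3c.png

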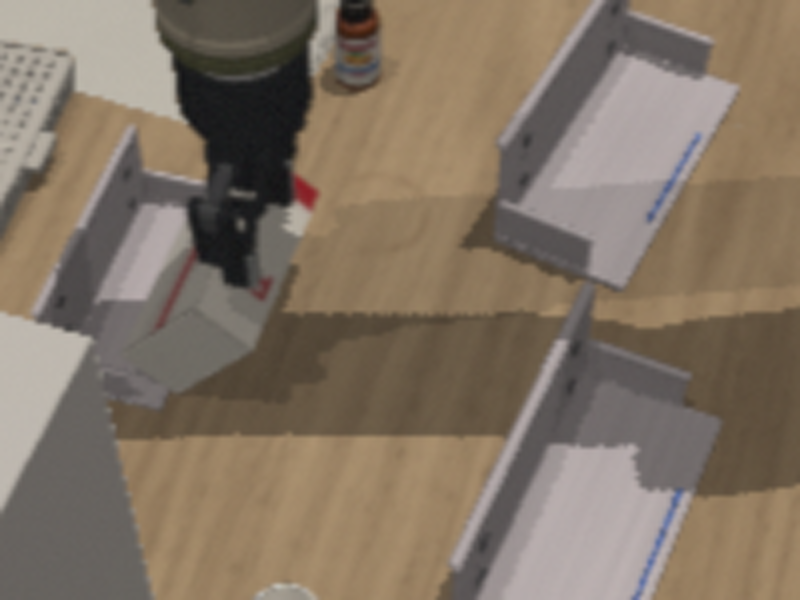

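The carton stands at about 50°, its top face under the fingers at (240,270) and its base edge on the step. The contact is light, so I add a little preload.

>>> move_arm(
  plan=[0, 0, 0, -0.004, 0, -0.0008, 0.06, 0, 0, 0, -0.0081, 0, -0.0018, 0.06, 0, 0, 0, -0.0119, 0, -0.0028, 0.06, 0, 0, 0, -0.0157, 0, -0.0037, 0.06, 0, 0, 0, -0.0157, 0, -0.0037, 0.06],
)

```text
clock: 13.8
position: [0.5814, 0.2058, 0.2624]
ee_rot: [-0.014, 1.0, 0.0, 0.001]
ft_force: [-1.7, -0.9, 7.8]
grip_width: 0.705
grasp_force: 3.9
```

>>> move_arm(
  plan=[0, 0, 0, -0.004, 0, -0.0006, 0.06, 0, 0, 0, -0.0077, 0, -0.0011, 0.06, 0, 0, 0, -0.0115, 0, -0.0014, 0.06, 0, 0, 0, -0.0153, 0, -0.0016, 0.06, 0, 0, 0, -0.0153, 0, -0.0016, 0.06],
)

```text
clock: 14.42
position: [0.5971, 0.2062, 0.2645]
ee_rot: [-0.014, 1.0, 0.0, 0.002]
ft_force: [-0.4, -1.3, 9.9]
grip_width: 0.707
grasp_force: 4.5
```

```bash
python3 - <<'E'
from h import *
p=manip.camera("scene")
im=p["color"][130:280,160:360,::-1]; cv2.imwrite("pics/s4c.png",cv2.resize(im,None,fx=4,fy=4,interpolation=cv2.INTER_CUBIC))
E
```

```text
(no output)
```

View pics/s4c.png

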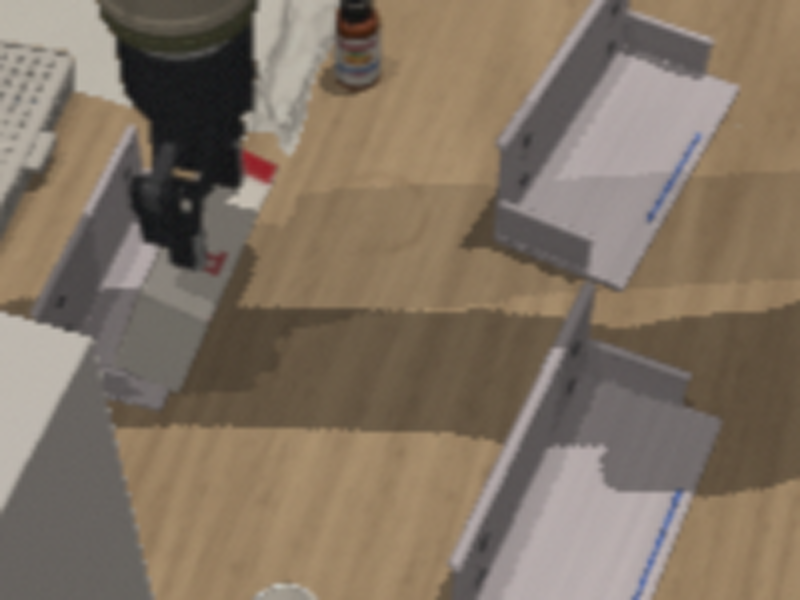

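About 70° now, past the balance point. Easing it down onto the plate.

>>> move_arm(
  plan=[0, 0, 0, -0.004, 0, -0.0003, 0.06, 0, 0, 0, -0.008, 0, -0.0003, 0.06, 0, 0, 0, -0.012, 0, 0, 0.06, 0, 0, 0, -0.0157, 0, 0.0005, 0.06, 0, 0, 0, -0.0195, 0, 0.001, 0.06, 0, 0, 0, -0.0235, 0, 0.0018, 0.06, 0, 0, 0, -0.0235, 0, 0.0018, 0.06],
)

```text
clock: 15.35
position: [0.6207, 0.207, 0.2627]
ee_rot: [-0.014, 1.0, 0.0, 0.002]
ft_force: [1.3, -0.4, 8.2]
grip_width: 0.702
grasp_force: 3.6
```

>>> move_arm(
  plan=[0, 0, 0, -0.004, 0, 0, 0.06, 0, 0, 0, -0.007, 0, 0, 0.06, 0, 0, 0, -0.007, 0, 0, 0.06],
)

```text
clock: 15.72
position: [0.6269, 0.2072, 0.2615]
ee_rot: [-0.014, 1.0, 0.0, 0.0]
ft_force: [1.6, -0.2, 4.8]
grip_width: 0.701
grasp_force: 2.6
```

```bash
python3 - <<'E'
from h import *
p=manip.camera("scene")
im=p["color"][130:280,160:360,::-1]; cv2.imwrite("pics/s5c.png",cv2.resize(im,None,fx=4,fy=4,interpolation=cv2.INTER_CUBIC))
E
```

```text
(no output)
```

View pics/s5c.png

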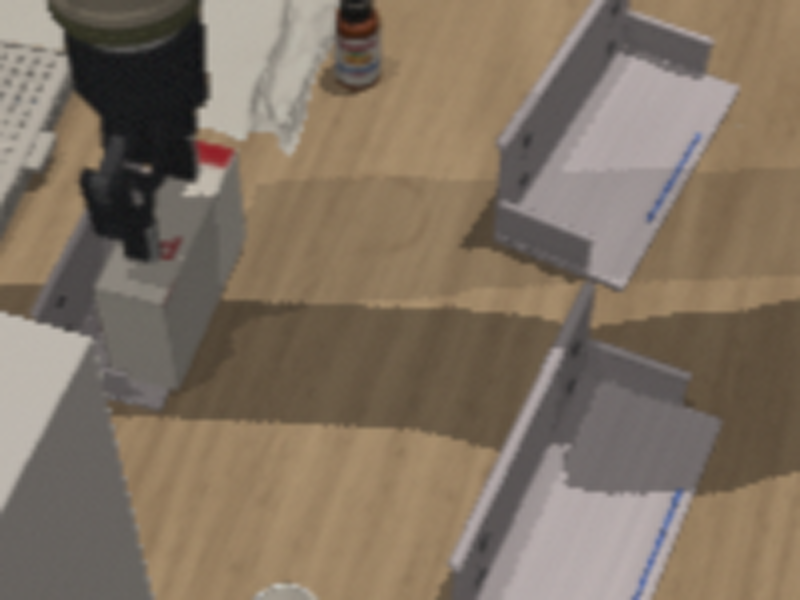

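The carton stands nearly upright on the plate, inside the bay. Lifting off and moving behind it. The picture budget is used up, so from here I check by numbers.

>>> move_arm(
  plan=[0, 0, 0, 0, 0, -0.006, 0.06, 0, 0, 0, 0, 0, -0.03, 0.06, 0, 0, 0, 0, 0, -0.06, 0.06, 0, 0, 0, 0.04, 0, -0.06, 0.06, 0, 0, 0, 0.09, 0, -0.06, 0.06, 0, 0, 0, 0.12, 0, -0.06, 0.06, 0, 0, 0, 0.12, 0, -0.06, 0.06],
)

```text
clock: 16.65
position: [0.5047, 0.2041, 0.3213]
ee_rot: [-0.015, 1.0, 0.0, -0.001]
ft_force: [1.2, 0.7, 0.9]
grip_width: 0.704
grasp_force: 0.0
```

```bash
cat > chk.py <<'E'
from h import *
np.set_printoptions(precision=4,suppress=True)
print(manip.get_obs()["position"])
for n in("scene","top","wrist"):
    p=manip.camera(n); M=c2w(p)
    for l in("carton_centre","polish_centre","dropper_centre","cup_centre"):
        for d in manip.tip_of(p,l)[:2]:
            print(n,l,round(d["conf"],2),w(M,d["position"]))
    for d in manip.silhouettes(p,"carton_centre")[:2]:
        m=d["pixels"].astype(np.uint8); c=cv2.findNonZero(m)
        print("  sil",round(d["conf"],2),m.sum(),cv2.boundingRect(c),cv2.approxPolyDP(cv2.convexHull(c),3,True)[:,0].tolist())
    # model outline of carton upright: lean a (deg), bay-x of centre
    for bx in (.0175,.0475):
        a=np.array([np.cos(.028),np.sin(.028),0]);b=np.array([-a[1],a[0],0]);o=np.array([.610,.203,.049])+a*bx
        q=[px(p,M,o+a*i*.0225+b*j*.065+np.array([0,0,k*.044])) for i in(-1,1) for j in(-1,1) for k in(-1,1)]
        h=cv2.convexHull(np.float32(q)); print("  model",bx,h[:,0].round().astype(int).tolist())
E
python3 chk.py
```

```text
[0.5047 0.2041 0.3213]
scene cup_centre 0.65 [0.4756 0.4049 0.0131]
  sil 0.97 1608 (183, 163, 39, 64) [[218, 166], [221, 189], [205, 225], [195, 225], [187, 218], [184, 200], [201, 166]]
  model 0.0175 [[220, 188], [203, 226], [186, 222], [181, 200], [201, 162], [218, 165]]
  model 0.0475 [[210, 185], [192, 223], [175, 219], [170, 198], [190, 159], [207, 163]]
top polish_centre 0.49 [0.657  0.4009 0.0398]
top dropper_centre 0.65 [ 0.5864 -0.0292  0.0472]
top cup_centre 0.59 [0.4759 0.4113 0.0165]
  sil 0.88 479 (217, 120, 52, 22) [[268, 137], [265, 141], [218, 136], [217, 124], [265, 120]]
  model 0.0175 [[270, 136], [269, 141], [222, 143], [219, 138], [219, 120], [270, 119]]
  model 0.0475 [[270, 124], [269, 130], [222, 132], [219, 126], [219, 109], [269, 107]]
wrist carton_centre 0.77 [0.623  0.2056 0.05  ]
wrist polish_centre 0.57 [0.6623 0.407  0.0391]
wrist cup_centre 0.75 [0.4758 0.405  0.0142]
  sil 0.7 11551 (174, 288, 165, 85) [[338, 342], [326, 372], [184, 372], [174, 339], [190, 288], [321, 288]]
  model 0.0175 [[346, 355], [341, 406], [164, 406], [159, 355], [184, 288], [322, 288]]
  model 0.0475 [[343, 390], [338, 438], [167, 437], [162, 390], [186, 316], [320, 316]]
```

The carton is upright at about (0.623, 0.205), within 2 mm of the bay's centreline, and the bottles and cup have not moved. Descending in front of it and pushing low.

>>> move_arm(
  plan=[0, 0, 0, -0.02, 0, 0.05, 0.06, 0, 0, 0, -0.04, 0, 0.09, 0.06, 0, 0, 0, -0.04, 0, 0.125, 0.06, 0, 0, 0, -0.055, 0, 0.125, 0.06, 0, 0, 0, -0.07, 0, 0.125, 0.06, 0, 0, 0, -0.08, 0, 0.125, 0.06, 0, 0, 0, -0.08, 0, 0.125, 0.06],
)

```text
clock: 18.42
position: [0.5867, 0.206, 0.196]
ee_rot: [-0.014, 1.0, -0.0, 0.0]
ft_force: [-0.5, 0.2, -0.1]
grip_width: 0.704
grasp_force: 0.0
```

>>> move_arm(
  plan=[0, 0, 0, -0.004, 0, 0, 0.06, 0, 0, 0, -0.008, 0, 0, 0.06, 0, 0, 0, -0.012, 0, 0, 0.06, 0, 0, 0, -0.016, 0, 0, 0.06, 0, 0, 0, -0.02, 0, 0, 0.06, 0, 0, 0, -0.024, 0, 0, 0.06, 0, 0, 0, -0.027, 0, 0, 0.06, 0, 0, 0, -0.027, 0, 0, 0.06],
)

```text
clock: 19.42
position: [0.6137, 0.2068, 0.196]
ee_rot: [-0.014, 1.0, 0.0, 0.0]
ft_force: [0.2, -0.2, -0.2]
grip_width: 0.702
grasp_force: 0.0
```

```bash
python3 chk.py | grep -v -e polish -e dropper -e cup
```

```text
[0.6137 0.2068 0.196 ]
scene carton_centre 0.64 [0.6473 0.2065 0.047 ]
  sil 0.56 776 (172, 174, 37, 51) [[208, 196], [195, 224], [185, 219], [172, 200], [186, 174]]
  model 0.0175 [[220, 188], [203, 226], [186, 222], [181, 200], [201, 162], [218, 165]]
  model 0.0475 [[210, 185], [192, 223], [175, 219], [170, 198], [190, 159], [207, 163]]
  model 0.0175 [[270, 136], [269, 141], [222, 143], [219, 138], [219, 120], [270, 119]]
  model 0.0475 [[270, 124], [269, 130], [222, 132], [219, 126], [219, 109], [269, 107]]
wrist carton_centre 0.68 [0.6483 0.2092 0.0512]
  sil 0.32 11264 (76, 237, 355, 78) [[430, 304], [422, 314], [89, 314], [76, 301], [97, 239], [400, 237], [409, 241]]
  model 0.0175 [[499, 358], [468, 485], [25, 485], [-9, 358], [121, 231], [380, 231]]
  model 0.0475 [[478, 447], [452, 554], [43, 553], [14, 447], [127, 284], [374, 284]]
```

>>> move_arm(
  plan=[0, 0, 0, -0.003, 0, 0, 0.06, 0, 0, 0, -0.006, 0, 0, 0.06, 0, 0, 0, -0.008, 0, 0, 0.06, 0, 0, 0, -0.009, 0, 0, 0.06, 0, 0, 0, -0.009, 0, 0, 0.06],
)

```text
clock: 20.95
position: [0.6202, 0.2074, 0.1949]
ee_rot: [-0.015, 1.0, -0.001, -0.004]
ft_force: [-17.8, -2.3, 6.4]
grip_width: 0.702
grasp_force: 0.0
```

>>> move_arm(
  plan=[0, 0, 0, -0.001, 0, 0, 0.06, 0, 0, 0, -0.002, 0, 0, 0.06, 0, 0, 0, -0.002, 0, 0, 0.06],
)

```text
clock: 21.32
position: [0.6207, 0.2077, 0.1943]
ee_rot: [-0.015, 1.0, -0.001, -0.006]
ft_force: [-27.7, -4.3, 10.5]
grip_width: 0.701
grasp_force: 0.0
```

Firm contact with the wall. Retreating and checking.

>>> move_arm(
  plan=[0, 0, 0, 0.006, 0, 0, 0.06, 0, 0, 0, 0.03, 0, 0, 0.06, 0, 0, 0, 0.07, 0, -0.04, 0.06, 0, 0, 0, 0.11, 0, -0.09, 0.06, 0, 0, 0, 0.13, 0, -0.13, 0.06, 0, 0, 0, 0.13, 0, -0.15, 0.06, 0, 0, 0, 0.13, 0, -0.15, 0.06],
)

```text
clock: 22.2
position: [0.495, 0.2036, 0.348]
ee_rot: [-0.014, 1.0, 0.001, 0.002]
ft_force: [0.3, 0.1, -0.4]
grip_width: 0.701
grasp_force: 0.0
```

```bash
python3 chk.py; python3 - <<'E'
from h import *
p=manip.camera("wrist");M=c2w(p)
im=p["color"]
for d in manip.tip_of(p,"bay_back")[:2]: print("back",d["conf"],w(M,d["position"]))
# top-face corners from silhouette-free edges: rows of strong gradient along three columns
g=cv2.GaussianBlur(cv2.cvtColor(im,cv2.COLOR_RGB2GRAY),(3,3),0).astype(float)
for y in (.155,.18,.205,.23,.255):
    best=[]
    line=[(x,px(p,M,[x,y,.093])) for x in np.arange(.60,.70,.0005)]
    v=np.array([cv2.getRectSubPix(g.astype(np.float32),(5,1),tuple(map(float,q))).mean() for x,q in line])
    gr=np.abs(v[4:]-v[:-4]); i=[k for k in range(1,len(gr)-1) if gr[k]>=12 and gr[k]>=gr[max(0,k-6):k+7].max()]
    print(y,[(round(.60+.0005*(k+2),4),int(gr[k])) for k in i])
E
```

```text
[0.495  0.2036 0.348 ]
scene cup_centre 0.69 [0.4771 0.4058 0.0151]
scene cup_centre 0.38 [ 0.6117  0.2025 -0.0009]
  sil 0.62 1587 (172, 162, 41, 63) [[207, 164], [212, 186], [193, 224], [176, 212], [172, 199], [191, 165]]
  model 0.0175 [[220, 188], [203, 226], [186, 222], [181, 200], [201, 162], [218, 165]]
  model 0.0475 [[210, 185], [192, 223], [175, 219], [170, 198], [190, 159], [207, 163]]
top carton_centre 0.82 [0.6472 0.2089 0.0489]
top polish_centre 0.51 [0.6599 0.402  0.0412]
top dropper_centre 0.55 [ 0.5831 -0.0267  0.0482]
top cup_centre 0.64 [0.477  0.4135 0.0184]
  sil 0.93 1061 (217, 110, 52, 25) [[268, 129], [221, 134], [217, 115], [234, 110], [264, 110]]
  model 0.0175 [[270, 136], [269, 141], [222, 143], [219, 138], [219, 120], [270, 119]]
  model 0.0475 [[270, 124], [269, 130], [222, 132], [219, 126], [219, 109], [269, 107]]
wrist carton_centre 0.89 [0.6516 0.2036 0.0468]
wrist cup_centre 0.82 [0.4761 0.4048 0.0149]
  sil 0.64 8159 (178, 307, 155, 67) [[332, 360], [327, 373], [185, 372], [178, 353], [194, 308], [316, 307]]
  model 0.0175 [[336, 345], [333, 392], [173, 392], [169, 345], [190, 286], [317, 286]]
  model 0.0475 [[334, 377], [330, 420], [175, 420], [171, 377], [191, 311], [315, 311]]
back 0.98 [0.37807585 0.27482444 0.00455889]
back 0.64 [ 0.42488735 -0.01189547  0.00303573]
0.155 [(0.6315, 39)]
0.18 [(0.621, 52)]
0.205 [(0.626, 53)]
0.23 [(0.62, 45)]
0.255 [(0.619, 26)]
```

The carton seems to sit 3–4 mm short of flush in some readings. I'll check from straight above.

>>> move_arm(
  plan=[0, 0, 0, -0.05, 0, -0.05, 0.085, 0, 0, 0, -0.11, 0, -0.05, 0.085, 0, 0, 0, -0.13, 0, -0.05, 0.085, 0, 0, 0, -0.13, 0, -0.05, 0.085, 0, 0, 0, -0.13, 0, -0.05, 0.085],
)

```text
clock: 23.82
position: [0.624, 0.2072, 0.3959]
ee_rot: [-0.014, 1.0, 0.0, -0.0]
ft_force: [0.2, -0.2, 0.9]
grip_width: 0.997
grasp_force: 0.0
```

```bash
python3 - <<'E'
from h import *
p=manip.camera("wrist");M=c2w(p); save(p,"w4.png"); np.save("w4M.npy",M)
print(M[:3,3])
for l in("carton_centre","bay_back","carton_bay"):
    for d in manip.tip_of(p,l)[:2]: print(l,round(d["conf"],2),w(M,d["position"]).round(4))
for d in manip.silhouettes(p,"carton_centre")[:1]:
    c=cv2.findNonZero(d["pixels"].astype(np.uint8)); print(cv2.approxPolyDP(cv2.convexHull(c),2,True)[:,0].tolist())
for bx in(.0435,.0475):
    a=np.array([np.cos(.028),np.sin(.028),0]);b=np.array([-a[1],a[0],0]);o=np.array([.610,.203,.049])+a*bx
    print([(i,k,[px(p,M,o+a*i*.0225+b*j*.065+[0,0,k*.044]).round(1).tolist() for j in(-1,1)]) for i,k in((-1,-1),(-1,1),(1,1))])
g=cv2.cvtColor(p["color"],cv2.COLOR_RGB2GRAY)
L=cv2.createLineSegmentDetector().detect(g)[0][:,0]
for s in L:
    if 150<min(s[0],s[2]) and max(s[0],s[2])<370 and abs(s[0]-s[2])>25 and abs(s[1]-s[3])<12: print(s.round(1))
E
```

```text
[0.55202641 0.20439841 0.36531035]
carton_bay 0.66 [0.6065 0.2045 0.0034]
[[330, 244], [327, 247], [182, 246], [179, 243], [176, 198], [194, 176], [315, 175], [332, 196]]
[(-1, -1, [[192.8, 176.5], [313.5, 176.5]]), (-1, 1, [[174.0, 199.2], [330.6, 199.2]]), (1, 1, [[177.5, 249.0], [327.3, 249.1]])]
[(-1, -1, [[193.0, 180.1], [313.3, 180.1]]), (-1, 1, [[174.3, 203.8], [330.3, 203.9]]), (1, 1, [[177.8, 253.2], [327.1, 253.3]])]
[205.6 360.6 240.9 363.8]
[215.6 246.6 168.1 244.4]
[210.6 161.1 249.4 160.7]
[191.9 285.5 164.4 286.9]
[269.1 363.7 316.9 359.8]
[330.6 197.1 178.1 196.7]
[253.3 292.6 195.5 295.1]
[248.1 157.3 178.1 157.5]
[321.2 370.5 346.2 380.5]
[248.1 163.6 220.6 164.2]
[194.4 296.4 165.6 297.5]
[254.4 160.8 286.9 160.3]
[193.1 174.7 253.1 174.3]
[352.  287.6 313.  296.3]
[328.1 156.7 251.9 157.1]
[169.4 249.2 214.4 248.8]
[211.9 243.9 328.1 243.9]
[322.1 325.  352.2 336. ]
[201.8 285.1 241.9 283.2]
[285.6 163.7 254.4 163.8]
[270.6 248.7 338.1 248.7]
[201.8 279.3 243.2 278. ]
[179.4 160.5 204.4 161.2]
```

```bash
python3 - <<'E'
from h import *
p=manip.camera("wrist");M=np.load("w4M.npy")
for n,v,z in(("plate front",157.2,.005),("carton base front",174.5,.005),("carton top front",196.9,.093),("carton top back",243.9,.093),("carton top back?",246,.093),("edge249 wall top",248.8,.075),("edge285",285,.075),("plate foot",156.8,.0)):
    print(n,ray(p,M,(253,v),z).round(4))
im=p["color"]; print(im[238:256,200].tolist(),im[238:256,300].tolist())
print([im[r,165:175].mean(0).astype(int).tolist() for r in range(240,300,4)])
E
```

```text
plate front [0.6101 0.2029 0.005 ]
carton base front [0.6288 0.2034 0.005 ]
carton top front [0.629  0.2041 0.093 ]
carton top back [0.6711 0.2052 0.093 ]
carton top back? [0.6731 0.2053 0.093 ]
edge249 wall top [0.6839 0.2054 0.075 ]
edge285 [0.7215 0.2064 0.075 ]
plate foot [0.6105 0.2029 0.    ]
[[135, 55, 50], [137, 57, 51], [134, 47, 45], [131, 42, 40], [130, 40, 35], [132, 41, 38], [125, 65, 61], [134, 107, 101], [179, 158, 155], [196, 176, 173], [176, 157, 154], [161, 134, 120], [160, 125, 88], [170, 133, 92], [170, 132, 93], [172, 138, 95], [170, 136, 93], [173, 137, 97]] [[149, 136, 121], [148, 136, 121], [145, 133, 119], [150, 137, 124], [147, 132, 120], [147, 136, 122], [122, 110, 98], [109, 99, 93], [124, 108, 106], [119, 104, 102], [107, 94, 86], [99, 80, 63], [101, 77, 53], [101, 79, 55], [103, 78, 55], [101, 80, 55], [98, 76, 54], [94, 75, 49]]
[[126, 101, 80], [141, 118, 105], [173, 148, 136], [169, 131, 89], [171, 133, 91], [161, 124, 84], [152, 114, 77], [163, 127, 86], [168, 131, 89], [143, 110, 75], [118, 90, 61], [97, 83, 68], [184, 168, 153], [183, 169, 152], [151, 137, 123]]
```

Seen from above, the carton is upright but its base front is 18.7 mm behind the step instead of 25. That leaves a gap of about 6 mm to the wall, so the vertical fingers must have pressed it high and leaned it. I'll push again with the tool pitched, so only the tips touch it, low down.

>>> move_arm(
  plan=[0, -0.15, 0, 0.05, 0, 0.03, 0.06, 0, -0.3, 0, 0.1, 0, 0.06, 0.06, 0, -0.3, 0, 0.1, 0, 0.11, 0.06, 0, -0.3, 0, 0.1, 0, 0.16, 0.06, 0, -0.3, 0, 0.1, 0, 0.2, 0.06, 0, -0.3, 0, 0.1, 0, 0.214, 0.06, 0, -0.3, 0, 0.1, 0, 0.214, 0.06],
)

```text
clock: 25.0
position: [0.5245, 0.2044, 0.1822]
ee_rot: [-0.014, 0.989, 0.002, 0.149]
ft_force: [-0.5, 0.4, -0.2]
grip_width: 0.7
grasp_force: 0.0
```

>>> move_arm(
  plan=[0, 0, 0, -0.012, 0, 0.0037, 0.06, 0, 0, 0, -0.024, 0, 0.0074, 0.06, 0, 0, 0, -0.0335, 0, 0.0103, 0.06, 0, 0, 0, -0.037, 0, 0.0114, 0.06, 0, 0, 0, -0.0411, 0, 0.0126, 0.06, 0, 0, 0, -0.043, 0, 0.0132, 0.06, 0, 0, 0, -0.0449, 0, 0.0138, 0.06, 0, 0, 0, -0.0449, 0, 0.0138, 0.06],
)

```text
clock: 26.0
position: [0.5714, 0.2057, 0.1821]
ee_rot: [-0.014, 0.989, 0.002, 0.149]
ft_force: [-0.1, 1.0, 0.1]
grip_width: 0.705
grasp_force: 0.1
```

>>> move_arm(
  plan=[0, 0, 0, -0.0015, 0, 0.0005, 0.06, 0, 0, 0, -0.003, 0, 0.0009, 0.06, 0, 0, 0, -0.003, 0, 0.0009, 0.06],
)

```text
clock: 26.38
position: [0.5747, 0.2058, 0.1822]
ee_rot: [-0.014, 0.989, 0.002, 0.15]
ft_force: [-1.0, -0.3, 0.4]
grip_width: 0.703
grasp_force: 0.1
```

>>> move_arm(
  plan=[0, 0, 0, -0.0015, 0, 0.0005, 0.06, 0, 0, 0, -0.003, 0, 0.0009, 0.06, 0, 0, 0, -0.003, 0, 0.0009, 0.06],
)

```text
clock: 26.75
position: [0.5764, 0.2059, 0.1818]
ee_rot: [-0.014, 0.989, 0.002, 0.147]
ft_force: [-12.6, -2.2, 8.5]
grip_width: 0.702
grasp_force: 6.5
```

>>> move_arm(
  plan=[0, 0, 0, -0.001, 0, 0.0003, 0.06, 0, 0, 0, -0.002, 0, 0.0006, 0.06, 0, 0, 0, -0.002, 0, 0.0006, 0.06],
)

```text
clock: 27.12
position: [0.5771, 0.2063, 0.1812]
ee_rot: [-0.015, 0.989, 0.001, 0.146]
ft_force: [-22.4, -1.8, 14.6]
grip_width: 0.701
grasp_force: 11.3
```

Contact is now where a flush carton should be (face ≈0.636). Retreating and rechecking from above.

>>> move_arm(
  plan=[0, 0, 0, 0.0057, 0, -0.0018, 0.06, 0, 0, 0, 0.03, 0, -0.009, 0.06, 0, 0, 0, 0.0574, 0, -0.0176, 0.06, 0, 0, 0, 0.043, 0, -0.065, 0.06, 0, 0, 0, 0.028, 0, -0.113, 0.06, 0, 0.15, 0, -0.01, 0, -0.17, 0.06, 0, 0.3, 0, -0.055, 0, -0.21, 0.085, 0, 0.3, 0, -0.107, 0, -0.191, 0.085, 0, 0.3, 0, -0.107, 0, -0.191, 0.085, 0, 0.3, 0, -0.107, 0, -0.191, 0.085],
)

```text
clock: 28.38
position: [0.6254, 0.2071, 0.3958]
ee_rot: [-0.014, 1.0, -0.0, -0.0]
ft_force: [-1.5, 1.0, 0.6]
grip_width: 0.998
grasp_force: 0.0
```

```bash
python3 chk.py | grep -v model; python3 - <<'E'
from h import *
p=manip.camera("wrist");M=c2w(p); save(p,"w5.png")
print(M[:3,3])
g=cv2.cvtColor(p["color"],cv2.COLOR_RGB2GRAY)
L=cv2.createLineSegmentDetector().detect(g)[0][:,0]
for s in L:
    if 120<min(s[0],s[2]) and max(s[0],s[2])<400 and 130<s[1]<290 and abs(s[0]-s[2])>25 and abs(s[1]-s[3])<12:
        a,b=sorted([s[:2],s[2:]],key=lambda q:q[0]); print(s.round(1),"z.005",[ray(p,M,q,.005)[:2].round(4).tolist() for q in(a,b)],"z.093",[ray(p,M,q,.093)[:2].round(4).tolist() for q in(a,b)])
E
```

```text
[0.6254 0.2071 0.3958]
scene carton_centre 0.87 [0.6548 0.2043 0.0453]
scene dropper_centre 0.77 [ 0.5821 -0.0255  0.0462]
scene cup_centre 0.88 [0.4771 0.4066 0.0166]
  sil 0.94 1550 (171, 161, 39, 62) [[205, 164], [209, 186], [190, 222], [174, 210], [171, 199], [189, 163]]
top polish_centre 0.47 [0.6587 0.4024 0.0404]
top dropper_centre 0.48 [ 0.5828 -0.0282  0.0464]
top cup_centre 0.75 [0.4761 0.4114 0.0142]
wrist polish_centre 0.59 [0.6601 0.4088 0.0404]
wrist cup_centre 0.94 [0.4758 0.404  0.0141]
  sil 0.65 10819 (176, 178, 158, 75) [[333, 205], [326, 251], [207, 252], [183, 251], [179, 246], [176, 203], [194, 181], [312, 178]]
[0.55378358 0.20427754 0.36546606]
[284.4 161.9 221.9 162.2] z.005 [[0.6183, 0.1697], [0.6161, 0.2362]] z.093 [[0.6025, 0.1781], [0.6009, 0.2284]]
[328.1 154.8 178.1 156.1] z.005 [[0.6131, 0.1233], [0.6073, 0.2821]] z.093 [[0.5986, 0.1431], [0.5942, 0.2631]]
[191.9 283.6 165.6 285.3] z.005 [[0.7677, 0.1028], [0.7646, 0.1341]] z.093 [[0.7155, 0.1275], [0.7132, 0.1512]]
[248.1 203.2 185.6 202. ] z.005 [[0.6637, 0.1297], [0.6631, 0.1986]] z.093 [[0.6368, 0.
[... 539 characters left out ...]
3 [[0.5992, 0.2032], [0.5984, 0.2293]]
[239.4 249.6 328.1 249.7] z.005 [[0.7192, 0.1897], [0.7164, 0.2917]] z.093 [[0.6788, 0.1933], [0.6767, 0.2703]]
[209.4 252.1 183.1 250.6] z.005 [[0.7221, 0.125], [0.7232, 0.1552]] z.093 [[0.681, 0.1444], [0.6818, 0.1672]]
[200.6 283.8 239.4 281.7] z.005 [[0.7646, 0.1444], [0.7604, 0.1904]] z.093 [[0.7131, 0.159], [0.71, 0.1938]]
[194.3 164.  219.5 165.8] z.005 [[0.621, 0.1403], [0.6223, 0.1671]] z.093 [[0.6046, 0.1559], [0.6056, 0.1762]]
[203.1 277.5 234.4 276.9] z.005 [[0.7562, 0.1474], [0.7544, 0.1844]] z.093 [[0.7068, 0.1613], [0.7054, 0.1892]]
[265.6 251.9 238.1 251.9] z.005 [[0.722, 0.1883], [0.7211, 0.22]] z.093 [[0.681, 0.1922], [0.6803, 0.2162]]
```

```bash
python3 -c "
from workcell import manip
print(manip.hand_in())"
```

```text
the job is handed in; nothing more can be done
None
```

The gauze carton stands upright on the bay's floor plate between the cheeks, measured flush with the back wall (base front 25.4 mm behind the step, 25 mm being flush); my pushes stayed under about 30 N, the bottles and cup have not shifted, and the job was handed in at about 28 s.

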